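# Move the flap door from the parking stand to the plate warmer

## Task

Take the flap door off the parking stand by pinching the thumb tabs of its two sprung hinge pins together, lift it off, and hang it in the hinge of the plate warmer: with the pins held drawn, press it gently down onto the sprung seat until it is fully home, then let go so that both pins spring out into the hinge. Do not strain either hinge, and leave everything else on the bench where it is.

Things in the scene. Friction and masses are not known exactly. Their poses are not given: they have to be found in the camera images.
- door: Flap door, 0.25 to 0.45 kg. Origin on its hinge axis at mid length; y along the axis, z up when it hangs. Round aluminium barrel, 22 mm diameter, 140 mm long along y, centred on the origin; grey panel below, 96 mm wide (y), 6 mm thick (x), 7 to 87 mm below the axis. A sprung steel hinge pin, 8 mm diameter, comes out of each barrel end. Carried by its pinched tabs it hangs straight down
- door_tabs (a point): On the door, 32 mm above its origin, midway between two upright steel thumb tabs on top of the barrel, one per hinge pin: each 16 mm wide (x), 6 mm thick (y), 11 to 38 mm above the axis. Outer faces 70 mm apart at rest; pinched together along y from above they draw both pins and stop at 42 mm. A grip of about 30 N holds them at the stops and carries the door by them
- pin_l (a joint): How far the pin at the door's +y end is drawn in, m: 0 = fully out, 14 mm beyond the barrel end; 0.014 = fully drawn, flush with the barrel end. It moves with its thumb tab; the spring pushes it out with 2 N at 0 and 5 N at 0.014
- pin_r (a joint): The same for the pin at the door's -y end
- stand: Parking stand on which the door hangs at the start: grey base plate 150 x 200 x 12 mm, two steel posts and a hinge like the warmer's but without plungers. Fixed. Origin on the bench below the middle of its hinge axis; y along the hinge axis, z up
- stand_hinge (a point): Middle of the stand's hinge axis, 125 mm above the bench; the door's origin is here at the start, within 2 mm
- warmer: White plate warmer, 220 mm wide. Its front (-x) face with the chamber mouth lies 34 mm behind the hinge axis; roof 118 mm high, a console on it 144 mm high (154 with its knob) from 150 mm behind the axis. Fixed. Origin on the bench below the middle of its hinge axis; y along the hinge axis, x from the hinge towards the chamber, z up
- warmer_hinge (a point): Middle of the warmer's hinge axis at the LOWEST setting of its hinge bracket, 125 mm above the bench. The bracket is clamped at an unmeasured height: the true axis lies 0 to 28 mm above this point (x, y are true). Two cheeks, inner faces 144 mm apart, 10 mm thick, flared at the top (30 mm above the axis), each with a window for a pin, 12 wide x 11 mm high, centred on the axis
- warmer_saddles (a point): 11 mm below warmer_hinge: middle between the saddle floors at the lowest setting (true height 0 to 28 mm more). Inside each cheek an 18 mm long U saddle, 25 mm wide, flared to 40, takes a barrel end from above. A sprung plunger stands 6 mm out of each floor; both push up with 6.5 N when touched, 11 N when flush, so the door's weight does not seat it
- warmer_windows (a point): Same point as warmer_hinge. Only with the barrel pushed down hard on the saddle floors do the pins face the windows (1.5 mm play up and down); let go, they spring in and the plungers then lift the door 1 to 2 mm. Not pushed home, it floats up to 6 mm high and the pins stop on plain cheek. More than 30 N of the door on this or the stand's hinge strains it
- dish: Bystander: closed clear round dish, 92 mm across, 18 mm high, lying on the bench; origin at the centre of its underside
- tipbox: Bystander: closed box of pipette tips, 89 x 124 x 65 mm; origin at the centre of its underside
- rack: Bystander: white tube rack with capped tubes, 60 x 150 x 86 mm; origin at the centre of its underside
- beaker: Bystander: small empty glass beaker, 54 mm across, 70 mm high; origin at the centre of its underside
- marker: Bystander: marker pen, 135 mm long, 13 mm thick, lying along its x axis, origin at its middle
- reagent: Bystander: small closed jar, 38 mm across, 55 mm high, standing on the base plate of the stand, about 60 mm behind its hinge axis; origin at the centre of its underside
- timer: Bystander: flat white bench timer, 60 x 75 x 20 mm; origin at the centre of its underside
Not all that is in view belongs to the job. There is more than one size of the door; the job needs the middle-sized. Leave any orange look-alike of the stand alone.

How it is judged:
By the outcome, as a careful person would: the job done as asked, in the order asked, and still so for the second after the job is handed in, with the robot touching nothing.
It also fails if it takes over 51 s, if anything falls off the work surface, if the arm or the gripper's body presses on something with over 40 N, if the wrist force passes 120 N, or if a joint passes its speed limit or range.

## Robot

A 6-joint arm with a two-finger parallel gripper is mounted at the origin on the work surface. World frame = base frame: x ahead of the robot, y to its left, z up, the work surface at z = 0. Lengths are in m, angles in rad, forces in N, time in s.
With the tool pointing down it reaches from about 0.35 to 0.85 m from the base axis. Payload 8.1 kg.
Tool frame: the origin (TCP) lies at the very end of the fingers, on their centre line; the grasp point (between the pads) lies 19 mm behind it; z points along the fingers, y is the direction in which the jaws open and shut (so a half turn about z gives the same grasp; the last joint's range is limited). The gripper opens to 93 mm and grips with 3 to 60 N. Pads are 15 mm wide; open, the fingers measure 128 mm over their backs; the gripper's body (75 mm by 188 mm) begins 65 mm behind the grasp point.
Start: joints at [-1.251, 0.13, 1.488, -0, 1.523, -0.085], TCP at [0.236, -0.552, 0.191] pointing down, gripper open.
Joint ranges: [-2.96, 2.96], [-0.89, 2.26], [0.02, 2.5], [-1.34, 4.48], [0, 2.73], [-2.66, 2.66]. Speed limits (rad/s): [2.39, 2.39, 2.79, 3.14, 3.14, 3.14].

## Interface

Orientations are given as a rotation vector (axis times angle).
In Python, from plant import robot gives the robot as it stands.
- The arm moves only by the tool jog_arm, never from a script. Its argument "commands" is a list of rows, each a list of 3 entries, a list of its own where there are three numbers: the shift along the world's x, y, z scaled (see below), then the turn, a rotation vector about the world's x, y, z scaled (see below), then the closure, from -1 (fully open) to 1 (shut), so that 0 is half open. In form: [[[tx, ty, tz], [ax, ay, az], hand], ...]. A call has 1 to 10 rows; each row is the pose to reach, as a shift and turn from the pose measured when the call began, turning the shorter way round; what a row does not reach only later rows make up. The controller multiplies each number of a shift by 0.6 m and each number of a turn by 2 pi rad. A row lasts 1/8 s, in which the tool goes at most 62.5 mm and 10.7 degrees, less where a joint would pass 70% of its speed; a pose out of reach is approached as far as the arm can. A call with a number of a shift or a turn outside -1 to 1 is refused whole. A call with a gripper value outside its range is refused whole. The fingers move at their own pace and stop on an object; "newtons" is the grip in N (left out, the last holds). Time passes only in rows, so rows that repeat a pose let the fingers close. It gives the time, the measured TCP pose, the force and the opening at its end, in the units of the state.
- robot.read_state(): the state, without advancing time (a new reading comes with each control period).
- robot.read_camera(name): name is "scene" or "top" or "wrist"; returns a dict with "pixels" (400x640x3 uint8, red, green, blue), "fovy" (degrees; the focal length in pixels is half the picture's height over the tangent of half this angle, whatever the lens; pixels are square), "cx", "cy" (the principal point, pixels), "distortion" ([k1, k2, p1, p2, k3] as OpenCV has them; the pictures are not rectified), "rvec" (rotation vector, rad) and "tvec" (3), from world to camera coordinates, as OpenCV has them; the wrist camera has in their place "tool_from_camera" (4x4, takes a point from camera to tool coordinates, whose origin is the TCP and whose axes are the flange's). Camera axes: x right, y down, z forward; pixel columns grow to the right and rows downward; lengths in m; the calibration is good to about 2 mm. A picture is of the moment at which its call begins: read the wrist's pose just before it. There is no depth.
- robot.close_job(): hands the job in, once; it reports no verdict.
Trained networks look in the newest picture that a camera, given by its name, has taken for a name from the list of things; names that differ only in an ending like _2 or _b are one class to them, and where a whole thing is asked for, a point or a joint stands for the part that bears it (a point fixed in the world has none). Each returns a list of dicts, best first, with "p" (0 to 1); they miss things now and then, are a little off and sometimes report something else, mostly with a low value. They report only what shows in the picture. A call takes as long as a camera call. They do not tell look-alikes from the thing itself.
- robot.trace(camera, name): "pixels" (400x640 bool, what is visible of it) and "uv" ([column, row] in pixels, amid what is visible of it).
The state is a dict: "t": time; "q": joint angles; "dq": joint speeds; "joint_torque": joint torques, N m; "tool_pos": TCP position; "orientation": TCP orientation; "force": force on the tool from outside, world axes, zero at the start; "wrist_torque": the same for the moment, N m; "opening": finger opening in m.
Only numpy, scipy, OpenCV 4.12 (cv2) and the standard library are available. Lean on these libraries where they do the work, as an engineer would, in place of code of your own. Each camera call takes 0.05 s, during which the arm holds its last target.

## Working session

There is one attempt and no reset: what is moved stays moved. The work goes in short steps, Python scripts to look and compute and a tool call to move; the robot and the scene stay as the last step left them, time stands still between calls to the robot, and variables do not carry over. Pictures are saved under pics/ and viewed, and the job is handed in when it is done.

Besides the shell and the picture viewer there is one more tool, called after "Request:" as name(argument=value, ...) on one line, values as JSON. jog_arm: Moves the arm, as the interface text tells. Shifts and turns lie within -1 to 1; 1 stands for 0.6 m of shift or 2 pi rad of turn. Its arguments: {"type":"object","properties":{"commands":{"type":"array"},"newtons":{"type":"number"}},"required":["commands"]}

```bash
ls; mkdir -p pics; cat > h.py <<'E'
import numpy as np,cv2
from plant import robot
def save(n,c):
    cv2.imwrite('pics/'+n+'.png',c['pixels'][:,:,::-1])
def K(c):
    f=200/np.tan(np.radians(c['fovy'])/2); return np.array([[f,0,c['cx']],[0,f,c['cy']],[0,0,1.]]),np.array(c['distortion'])
def ray(c,uv,st=None):
    k,d=K(c); p=cv2.undistortPoints(np.array([[uv]],float),k,d)[0,0]; v=np.array([p[0],p[1],1])
    if 'rvec' in c:
        R=cv2.Rodrigues(np.array(c['rvec'],float))[0]; t=np.array(c['tvec']).ravel()
        return -R.T@t, R.T@v
    T=np.array(c['tool_from_camera']); R=cv2.Rodrigues(np.array(st['orientation'],float))[0]
    return R@T[:3,3]+st['tool_pos'], R@T[:3,:3]@v
def atz(c,uv,z,st=None):
    o,v=ray(c,uv,st); return o+v*(z-o[2])/v[2]
def proj(c,P,st=None):
    k,d=K(c); P=np.array(P,float).reshape(-1,3)
    if 'rvec' in c: r,t=np.array(c['rvec'],float),np.array(c['tvec'],float)
    else:
        T=np.array(c['tool_from_camera']); R=cv2.Rodrigues(np.array(st['orientation'],float))[0]
        Rw=R@T[:3,:3]; tw=R@T[:3,3]+st['tool_pos']; r=cv2.Rodrigues(Rw.T)[0]; t=-Rw.T@tw
    return cv2.projectPoints(P,r,t,k,d)[0][:,0]
def tri(rays):
    A=0;b=0
    for o,v in rays:
        v=v/np.linalg.norm(v); M=np.eye(3)-np.outer(v,v); A=A+M; b=b+M@o
    return np.linalg.solve(A,b)
E
python3 - <<'E'
from h import *
for n in ['scene','top','wrist']:
    c=robot.read_camera(n); save(n+'0',c); print(n,c['fovy'],c.get('rvec'),c.get('tvec'),c['distortion'])
    for m in ['door','stand','warmer','door_tabs','reagent']:
        try: print(m,[(round(r['p'],2),np.round(r['uv']).tolist(),int(r['pixels'].sum())) for r in robot.trace(n,m)])
        except Exception as e: print(m,e)
s=robot.read_state();print(s)
E
```

```text
pics
scene 51.17203374528964 [ 1.10921162  2.6055618  -0.74255281] [ 0.35219936 -0.25176724  1.66158484] [-0.06074522  0.          0.          0.          0.        ]
door [(0.84, [236.0, 236.0], 289), (0.83, [273.0, 182.0], 441), (0.68, [313.0, 103.0], 929), (0.29, [342.0, 259.0], 5115)]
stand [(0.68, [266.0, 201.0], 1834), (0.57, [193.0, 178.0], 2074)]
warmer [(0.57, [341.0, 261.0], 5145), (0.24, [233.0, 135.0], 687)]
door_tabs [(0.87, [269.0, 183.0], 417), (0.73, [233.0, 235.0], 318), (0.62, [308.0, 105.0], 883)]
reagent [(0.68, [262.0, 210.0], 153)]
top 56.235115599007415 [ 2.17343951 -2.19398437  0.07784375] [-0.01930788  0.4789915   1.43577585] [-0.07045692  0.          0.          0.          0.        ]
door [(0.72, [410.0, 273.0], 552), (0.71, [344.0, 124.0], 138), (0.61, [359.0, 176.0], 208)]
stand [(0.89, [428.0, 137.0], 1946), (0.78, [360.0, 171.0], 1585)]
warmer [(0.96, [262.0, 168.0], 3301), (0.72, [445.0, 197.0], 673)]
door_tabs [(0.65, [357.0, 171.0], 266), (0.57, [411.0, 274.0], 606)]
reagent [(0.44, [354.0, 160.0], 75), (0.37, [266.0, 167.0], 3454)]
wrist 67.2369350
[... 165 characters left out ...]
], 7962)]
reagent []
{'t': 0.9, 'q': array([-1.25139848e+00,  1.30380868e-01,  1.48820373e+00, -1.55862480e-05,
        1.52300870e+00, -8.53684679e-02]), 'dq': array([-6.84161543e-04,  6.22079141e-04,  2.05960944e-04, -7.68629102e-05,
       -2.47321934e-03, -4.38760343e-04]), 'joint_torque': array([-3.58273046e-04, -5.59758389e+01, -4.92059255e+01,  7.67045631e-02,
        2.28279980e-02,  2.82495648e-06]), 'tool_pos': array([ 0.23631469, -0.55150353,  0.19074461]), 'orientation': array([ 3.07747241e+00,  6.31474904e-01, -2.44052676e-05]), 'force': array([-0.53747853, -0.66317768,  0.03799273]), 'wrist_torque': array([ 0.01733758, -0.00453993, -0.01494723]), 'opening': 0.09324061360633215}
```

View pics/scene0.png

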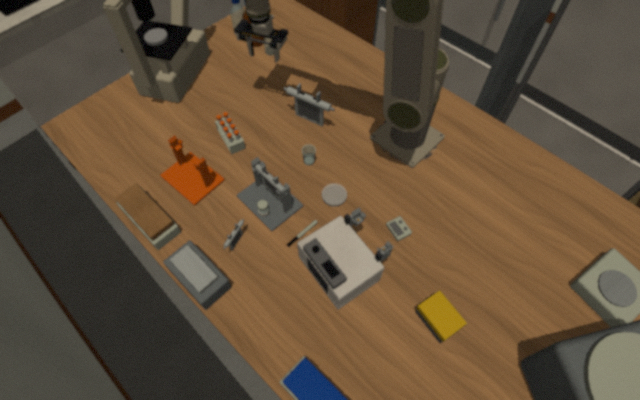

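View pics/top0.png

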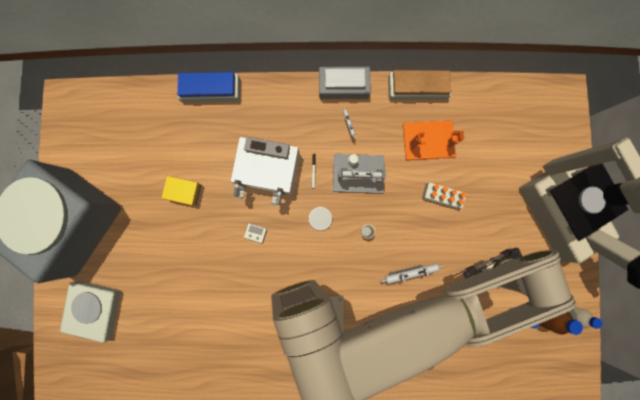

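View pics/wrist0.png

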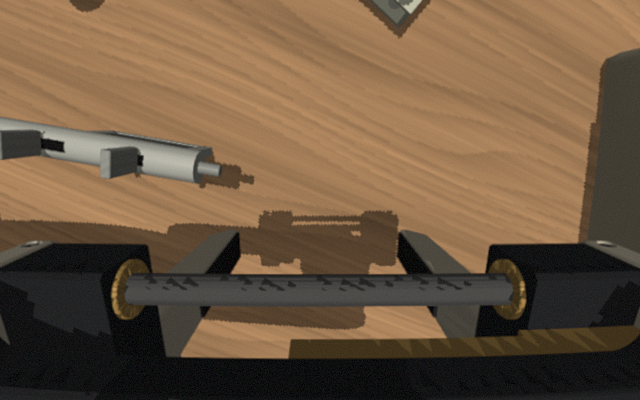

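```bash
python3 - <<'E'
from h import *
c=robot.read_camera('top'); im=c['pixels'][:,:,::-1]
z=cv2.resize(im[125:225,225:395],None,fx=4.7,fy=4.7,interpolation=cv2.INTER_CUBIC); cv2.imwrite('pics/topz.png',z)
s=robot.read_camera('scene'); im=s['pixels'][:,:,::-1]
z=cv2.resize(im[150:310,230:400],None,fx=3.7,fy=3.7,interpolation=cv2.INTER_CUBIC); cv2.imwrite('pics/scz.png',z)
for n,uv,h in [('stand',(360,175),.012),('tabs',(361,174),.16),('warmer hinge',(258,194),.14),('orange',(430,140),0)]: print(n,atz(c,uv,h).round(3))
o,_=ray(c,(320,200));print(o); o,_=ray(s,(320,200));print(o)
print(robot.read_state()['t'])
E
```

```text
stand [ 0.574 -0.18   0.012]
tabs [ 0.557 -0.168  0.16 ]
warmer hinge [0.492 0.198 0.14 ]
orange [ 0.715 -0.465  0.   ]
[ 0.37330519 -0.02532706  1.46671733]
[1.0282968  0.50240283 1.28003608]
1.0
```

View pics/topz.png

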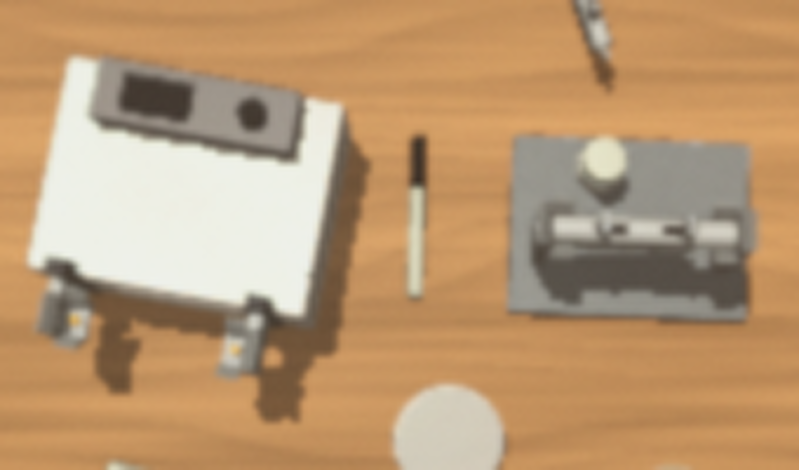

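View pics/scz.png

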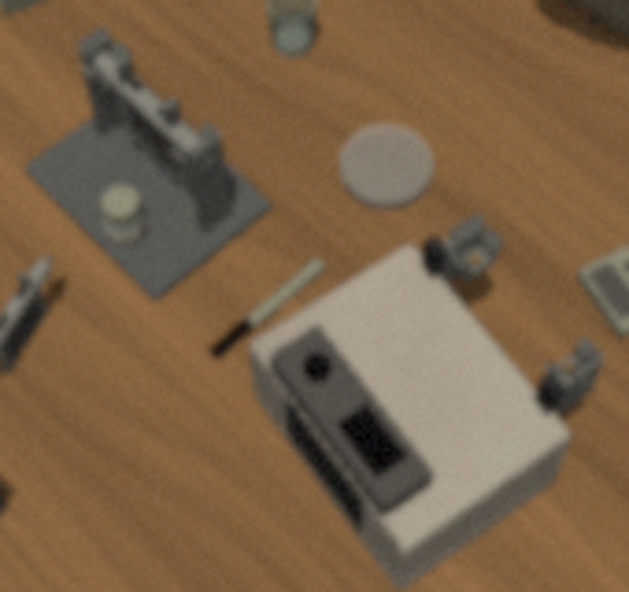

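```bash
python3 - <<'E'
from h import *
c=robot.read_camera('top'); 
t=lambda u,v:((u+.5)/4.7-.5+225,(v+.5)/4.7-.5+125)
P=[atz(c,t(*p),.012) for p in [(513,137),(748,145),(747,320),(510,312)]]
for p in P: print(p.round(4))
print('c',np.mean(P,0)); 
B=[atz(c,t(*p),.136) for p in [(553,226),(738,233)]];print(B)
W=[atz(c,t(*p),.118) for p in [(70,58),(343,103),(307,320),(30,265)]]
for p in W: print(p.round(4))
w=robot.read_camera('wrist');print(w['tool_from_camera'],w['cx'],w['cy'])
s=robot.read_state(); print(s['t'], proj(w,s['tool_pos'],s))
E
```

```text
[ 0.6591 -0.0781  0.012 ]
[ 0.6508 -0.2752  0.012 ]
[ 0.5034 -0.2709  0.012 ]
[ 0.5119 -0.0738  0.012 ]
c [ 0.58131221 -0.17447531  0.012     ]
[array([ 0.56569506, -0.10324895,  0.136     ]), array([ 0.55910737, -0.24456531,  0.136     ])]
[0.7049 0.2715 0.118 ]
[0.6664 0.0577 0.118 ]
[0.4971 0.0861 0.118 ]
[0.5421 0.3011 0.118 ]
[[ 1.20340743e-04 -9.70164274e-01 -2.42448485e-01  6.67786347e-02]
 [ 9.99999977e-01  7.35129348e-05  2.02191890e-04  1.27694880e-04]
 [-1.78336248e-04 -2.42448504e-01  9.70164260e-01 -1.93416252e-01]
 [ 0.00000000e+00  0.00000000e+00  0.00000000e+00  1.00000000e+00]] 318.3209587139629 202.75559740502797
1.1 [[318.06983698 229.15172577]]
```

Request:
jog_arm(commands=[[[0.02, 0.03, 0.1], [0, 0, -0.01], -1], [[0.22, 0.31, 0.13], [0, 0, -0.035], -1], [[0.44, 0.63, 0.13], [0, 0, -0.0716], -1], [[0.44, 0.63, 0.13], [0, 0, -0.0716], -1], [[0.44, 0.63, 0.13], [0, 0, -0.0716], -1], [[0.44, 0.63, 0.13], [0, 0, -0.0716], -1], [[0.44, 0.63, 0.13], [0, 0, -0.0716], -1], [[0.44, 0.63, 0.13], [0, 0, -0.0716], -1], [[0.44, 0.63, 0.13], [0, 0, -0.0716], -1], [[0.44, 0.63, 0.13], [0, 0, -0.0716], -1]])

```text
t: 2.35
tool_pos: [0.5003, -0.1734, 0.2687]
orientation: [3.14, -0.069, -0.001]
force: [-0.2, -0.1, 0.3]
opening: 0.0931
```

```bash
python3 - <<'E'
from h import *
s=robot.read_state(); w=robot.read_camera('wrist'); save('w1',w); print(s)
np.save('s1.npy',s,allow_pickle=True); np.save('w1.npy',w,allow_pickle=True)
E
```

```text
{'t': 2.35, 'q': array([-4.30145762e-01, -8.02430401e-02,  1.56169557e+00, -5.03020072e-04,
        1.66033818e+00,  1.18428042e+00]), 'dq': array([-0.03988015, -0.00311839,  0.00750146, -0.00461787, -0.00188642,
       -0.00510085]), 'joint_torque': array([  1.80938747, -45.71517706, -50.15927553,   0.29120939,
        -0.0848721 ,   0.18702019]), 'tool_pos': array([ 0.50027953, -0.17341889,  0.26867819]), 'orientation': array([ 3.14046247e+00, -6.85904207e-02, -5.97945441e-04]), 'force': array([-0.19041145, -0.0560657 ,  0.31507091]), 'wrist_torque': array([0.03978022, 0.03260484, 0.01331279]), 'opening': 0.09305817257792838}
```

View pics/w1.png

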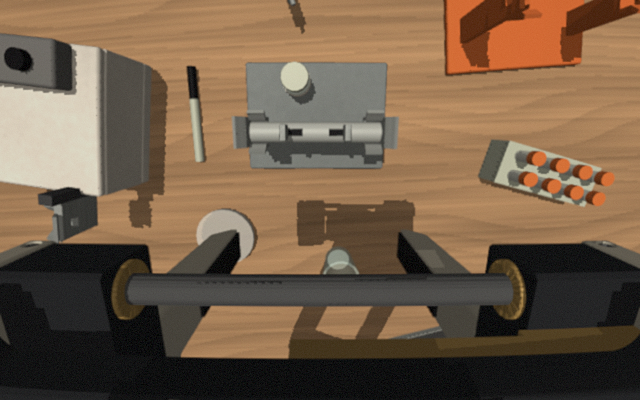

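```bash
python3 - <<'E'
import cv2
im=cv2.imread('pics/w1.png'); cv2.imwrite('pics/w1z.png',cv2.resize(im[95:175,225:405],None,fx=4.4,fy=4.4,interpolation=cv2.INTER_CUBIC))
E
```

```text
(no output)
```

View pics/w1z.png

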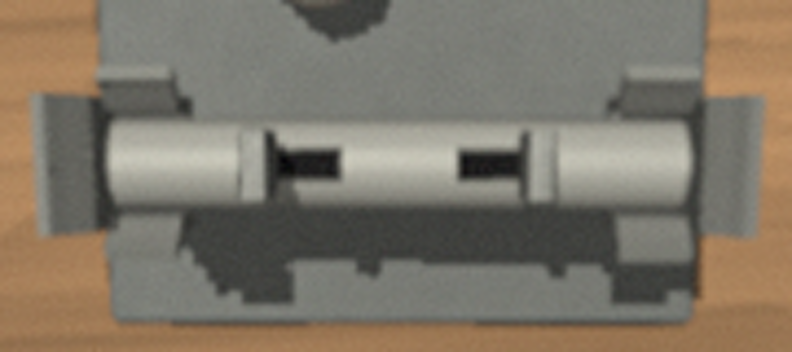

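```bash
python3 - <<'E'
from h import *
s=np.load('s1.npy',allow_pickle=True).item(); c=np.load('w1.npy',allow_pickle=True).item()
t=lambda u,v:((u+.5)/4.4-.5+225,(v+.5)/4.4-.5+95)
for h,ps in [(.163,[(240,165),(557,165)]),(.125,[(107,164),(693,163)])]:
    P=[atz(c,t(*p),h,s) for p in ps]; d=P[0]-P[1]; print(h,np.round(P,4),np.mean(P,0).round(4),'len',np.linalg.norm(d).round(4),'yaw',-np.arctan2(d[0],d[1]).round(4))
R=cv2.Rodrigues(s['orientation'])[0]; print(R.round(4), 'psi',np.arctan2(R[1,0],R[0,0]))
P=[atz(c,t(*p),.012,s) for p in [(100,-135)]]
E
```

```text
0.163 [[ 0.5647 -0.1384  0.163 ]
 [ 0.5616 -0.2083  0.163 ]] [ 0.5631 -0.1733  0.163 ] len 0.07 yaw -0.0438
0.125 [[ 0.5662 -0.1004  0.125 ]
 [ 0.56   -0.2462  0.125 ]] [ 0.5631 -0.1733  0.125 ] len 0.1459 yaw -0.0421
[[ 9.99e-01 -4.37e-02 -4.00e-04]
 [-4.37e-02 -9.99e-01 -4.00e-04]
 [-4.00e-04  4.00e-04 -1.00e+00]] psi -0.04367486113827891
```

Request:
jog_arm(commands=[[[-0.05, 0.1, 0.02], [0, 0, -0.005], -1], [[-0.14, 0.64, 0.02], [0, 0, -0.0218], -1], [[-0.14, 0.64, 0.02], [0, 0, -0.0218], -1], [[-0.14, 0.64, 0.02], [0, 0, -0.0218], -1], [[-0.14, 0.64, 0.02], [0, 0, -0.0218], -1], [[-0.14, 0.64, 0.02], [0, 0, -0.0218], -1], [[-0.14, 0.64, 0.02], [0, 0, -0.0218], -1], [[-0.14, 0.64, 0.02], [0, 0, -0.0218], -1], [[-0.14, 0.64, 0.02], [0, 0, -0.0218], -1], [[-0.14, 0.64, 0.02], [0, 0, -0.0218], -1]])

```text
t: 3.65
tool_pos: [0.4164, 0.2083, 0.2807]
orientation: [3.128, -0.29, -0.0]
force: [-0.9, -1.0, 0.5]
opening: 0.0929
```

```bash
python3 - <<'E'
from h import *
s=robot.read_state(); w=robot.read_camera('wrist'); save('w2',w); print(s['t'],s['q'],s['tool_pos'],s['force'])
np.save('s2.npy',s,allow_pickle=True); np.save('w2.npy',w,allow_pickle=True)
im=w['pixels'][:,:,::-1]; cv2.imwrite('pics/w2z.png',cv2.resize(im[80:210,220:420],None,fx=4,fy=4,interpolation=cv2.INTER_CUBIC))
E
```

```text
3.65 [ 3.53941460e-01 -2.56640238e-01  1.69699832e+00 -4.69185105e-04
  1.70179540e+00  2.10946827e+00] [0.416427   0.20825284 0.28065773] [-0.94574259 -0.98181449  0.47604275]
```

View pics/w2.png

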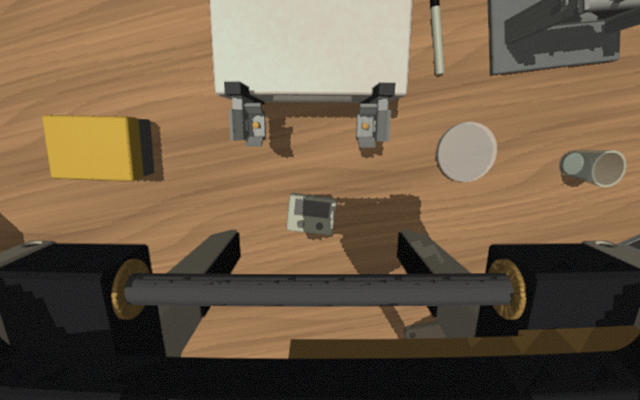

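View pics/w2z.png

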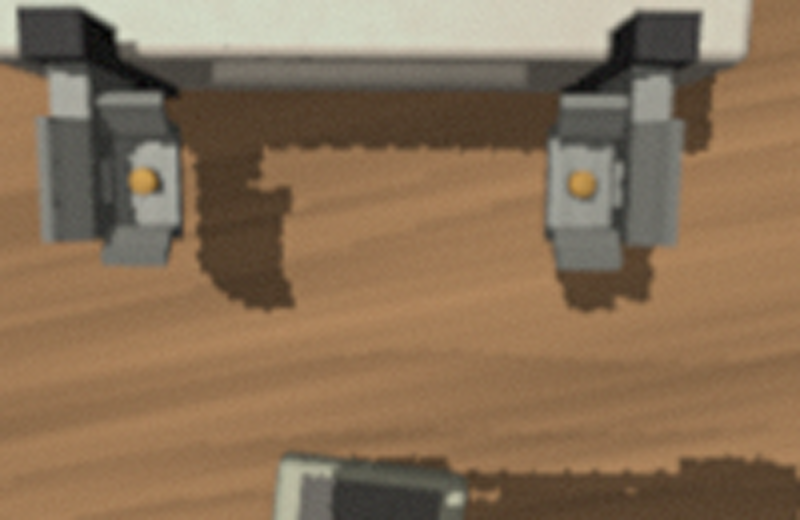

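```bash
python3 - <<'E'
from h import *
s1=np.load('s1.npy',allow_pickle=True).item(); c1=np.load('w1.npy',allow_pickle=True).item()
s2=np.load('s2.npy',allow_pickle=True).item(); c2=np.load('w2.npy',allow_pickle=True).item()
t1=lambda u,v:((u+.5)/4.4-.5+225,(v+.5)/4.4-.5+95)
t2=lambda u,v:((u+.5)/4-.5+220,(v+.5)/4-.5+80)
P=[atz(c1,t1(*p),.155,s1) for p in [(33,165),(764,165)]]; D=np.linalg.norm(P[0]-P[1]); print('stand outer',D,np.mean(P,0))
for nm,ps,off,Dt in [('cheek outer',[(40,182),(683,184)],.030,D),('floor inner',[(181,182),(547,184)],-.011,.108),('plunger',[(144,181),(582,184)],-.005,.126)]:
  for h in [0,.007,.014,.021,.028]:
    Q=[atz(c2,t2(*p),.125+h+off,s2) for p in ps]; d=Q[0]-Q[1]
    print(nm,h,np.linalg.norm(d).round(4),'want',round(Dt,4),np.mean(Q,0).round(4),'yaw',-np.arctan2(d[0],d[1]).round(4))
R=cv2.Rodrigues(s2['orientation'])[0];print(np.arctan2(R[1,0],R[0,0]))
E
```

```text
stand outer 0.16607722784498713 [ 0.56321623 -0.17325187  0.155     ]
cheek outer 0 0.1661 want 0.1661 [0.4863 0.2037 0.155 ] yaw -0.1883
cheek outer 0.007 0.1625 want 0.1661 [0.4862 0.2035 0.162 ] yaw -0.1883
cheek outer 0.014 0.1588 want 0.1661 [0.4861 0.2033 0.169 ] yaw -0.1883
cheek outer 0.021 0.1552 want 0.1661 [0.4861 0.2032 0.176 ] yaw -0.1883
cheek outer 0.028 0.1516 want 0.1661 [0.486 0.203 0.183] yaw -0.1883
floor inner 0 0.1065 want 0.108 [0.4865 0.2039 0.114 ] yaw -0.1906
floor inner 0.007 0.1044 want 0.108 [0.4864 0.2038 0.121 ] yaw -0.1906
floor inner 0.014 0.1023 want 0.108 [0.4864 0.2036 0.128 ] yaw -0.1906
floor inner 0.021 0.1003 want 0.108 [0.4863 0.2035 0.135 ] yaw -0.1906
floor inner 0.028 0.0982 want 0.108 [0.4862 0.2033 0.142 ] yaw -0.1906
plunger 0 0.1254 want 0.126 [0.4867 0.2041 0.12  ] yaw -0.192
plunger 0.007 0.1229 want 0.126 [0.4866 0.2039 0.127 ] yaw -0.192
plunger 0.014 0.1204 want 0.126 [0.4865 0.2037 0.134 ] yaw -0.192
plunger 0.021 0.1179 want 0.126 [0.4864 0.2036 0.141 ] yaw -0.192
plunger 0.028 0.1154 want 0.126 [0.4863 0.2034 0.148 ] yaw -0.192
-0.18479172414156825
```

```bash
python3 - <<'E'
from h import *
s2=np.load('s2.npy',allow_pickle=True).item(); c2=np.load('w2.npy',allow_pickle=True).item()
im=c2['pixels'][:,:,::-1]; cv2.imwrite('pics/w2y.png',cv2.resize(im[60:120,195:425],None,fx=3.4,fy=3.4,interpolation=cv2.INTER_CUBIC))
E
```

```text
(no output)
```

View pics/w2y.png

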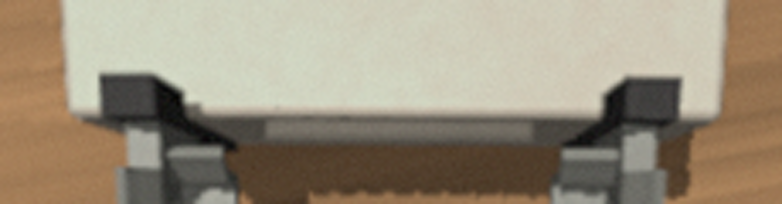

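Request:
jog_arm(commands=[[[0.05, -0.1, 0], [0, 0, 0.005], -1], [[0.2445, -0.636, 0], [0, 0, 0.0226], -1], [[0.2445, -0.636, 0], [0, 0, 0.0226], -1], [[0.2445, -0.636, -0.04], [0, 0, 0.0226], -1], [[0.2445, -0.636, -0.09], [0, 0, 0.0226], -1], [[0.2445, -0.636, -0.09], [0, 0, 0.0226], -1], [[0.2445, -0.636, -0.09], [0, 0, 0.0226], -1], [[0.2445, -0.636, -0.09], [0, 0, 0.0226], -1], [[0.2445, -0.636, -0.09], [0, 0, 0.0226], -1], [[0.2445, -0.636, -0.09], [0, 0, 0.0226], -1]])

```text
t: 4.95
tool_pos: [0.5632, -0.1725, 0.2276]
orientation: [3.14, -0.066, 0.001]
force: [-0.7, -0.2, 0.1]
opening: 0.0931
```

```bash
python3 - <<'E'
from h import *
s=robot.read_state(); w=robot.read_camera('wrist'); save('w3',w); print(s['t'],s['q'],s['tool_pos'],s['orientation'],s['force'])
np.save('s3.npy',s,allow_pickle=True); np.save('w3.npy',w,allow_pickle=True)
E
```

```text
4.95 [-3.83914273e-01  8.69171093e-02  1.46812916e+00 -4.10233261e-04
  1.58540341e+00  1.22860728e+00] [ 0.56320425 -0.17247083  0.22757334] [ 3.14011927e+00 -6.55303848e-02  1.44917870e-03] [-0.65584377 -0.2417753   0.05489735]
```

View pics/w3.png

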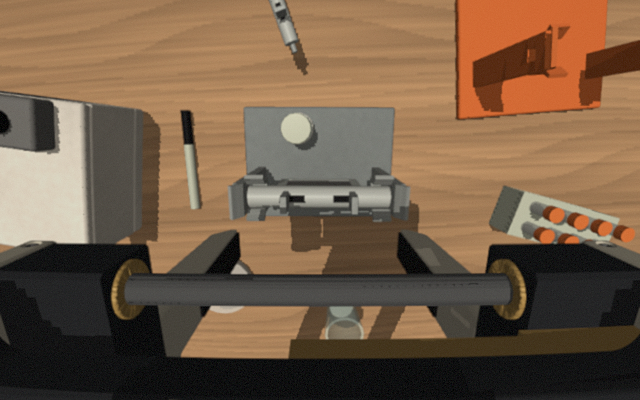

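```bash
python3 - <<'E'
from h import *
s=np.load('s3.npy',allow_pickle=True).item(); c=np.load('w3.npy',allow_pickle=True).item()
print(proj(c,[[.5647,-.1384,.163],[.5616,-.2083,.163],[.5631,-.1733,.125],[.566,-.1034,.125],[.560,-.2432,.125]],s))
im=c['pixels'][:,:,::-1]; cv2.imwrite('pics/w3z.png',cv2.resize(im[160:230,220:420],None,fx=4,fy=4,interpolation=cv2.INTER_CUBIC))
E
```

```text
[[279.61296858 205.35693411]
 [358.52423984 205.5372184 ]
 [318.88999998 196.07800373]
 [249.67297607 196.12447934]
 [388.05552182 196.25698898]]
```

View pics/w3z.png

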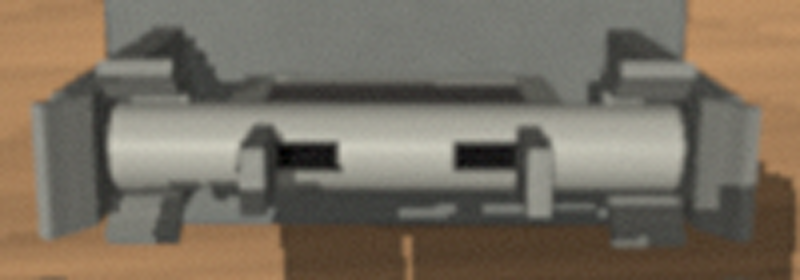

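Request:
jog_arm(commands=[[[0, -0.0013, -0.05], [0, 0, 0], -1], [[0, -0.0013, -0.1], [0, 0, 0], -1], [[0, -0.0013, -0.13], [0, 0, 0], -1], [[0, -0.0013, -0.14], [0, 0, 0], -1], [[0, -0.0013, -0.147], [0, 0, 0], -1], [[0, -0.0013, -0.147], [0, 0, 0], -1], [[0, -0.0013, -0.147], [0, 0, 0], -1]])

```text
t: 5.88
tool_pos: [0.5638, -0.1734, 0.1404]
orientation: [3.139, -0.065, 0.004]
force: [0.2, 0.1, -0.4]
opening: 0.093
```

```bash
python3 - <<'E'
from h import *
s=robot.read_state(); w=robot.read_camera('wrist'); save('w4',w); print(s['t'],s['tool_pos'],s['orientation'],s['force'])
E
```

```text
5.875 [ 0.56383598 -0.17339867  0.1404224 ] [ 3.13946872 -0.06509371  0.0038335 ] [ 0.18411188  0.10384542 -0.35871988]
```

View pics/w4.png

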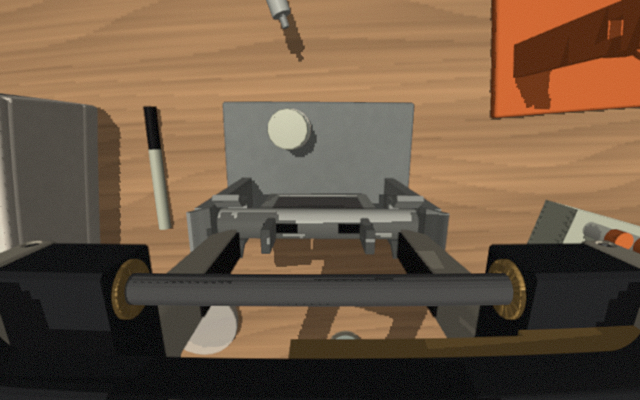

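Request:
jog_arm(commands=[[[0, 0, 0], [0, 0, 0], 1], [[0, 0, 0], [0, 0, 0], 1], [[0, 0, 0], [0, 0, 0], 1], [[0, 0, 0], [0, 0, 0], 1], [[0, 0, 0], [0, 0, 0], 1], [[0, 0, 0], [0, 0, 0], 1]], newtons=32)

```text
t: 6.68
tool_pos: [0.5638, -0.1733, 0.1403]
orientation: [3.14, -0.065, 0.004]
force: [0.7, 0.8, -0.2]
opening: 0.0376
```

```bash
python3 - <<'E'
from h import *
s=robot.read_state(); w=robot.read_camera('wrist'); save('w5',w); print(s['t'],s['tool_pos'],s['orientation'],s['force'],s['wrist_torque'],s['opening'])
E
```

```text
6.675 [ 0.56380094 -0.17332946  0.14029055] [ 3.13955768 -0.06504542  0.00364299] [ 0.67153041  0.82839535 -0.1558993 ] [ 0.06341752  0.01392729 -0.01639607] 0.037551807810407095
```

View pics/w5.png

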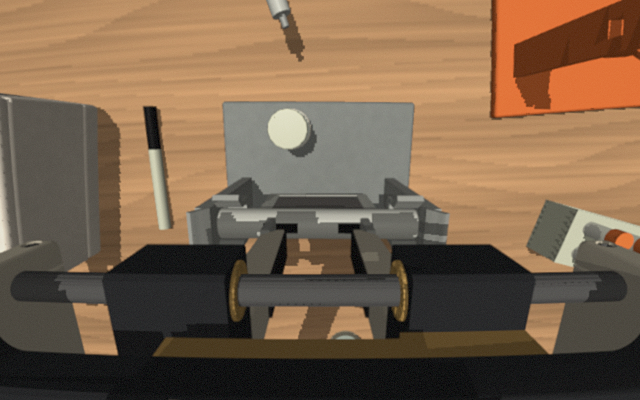

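```bash
python3 - <<'E'
from h import *
for n in ['w4','w5']:
    im=cv2.imread(f'pics/{n}.png'); cv2.imwrite(f'pics/{n}z.png',cv2.resize(im[190:290,220:420],None,fx=4,fy=4,interpolation=cv2.INTER_CUBIC))
E
```

```text
(no output)
```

View pics/w4z.png

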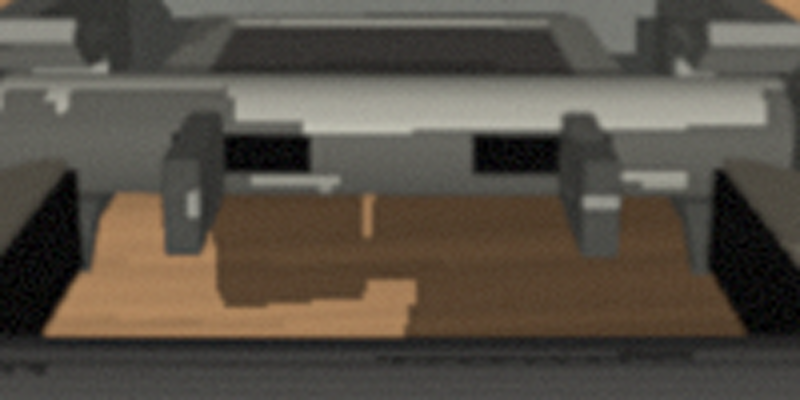

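View pics/w5z.png

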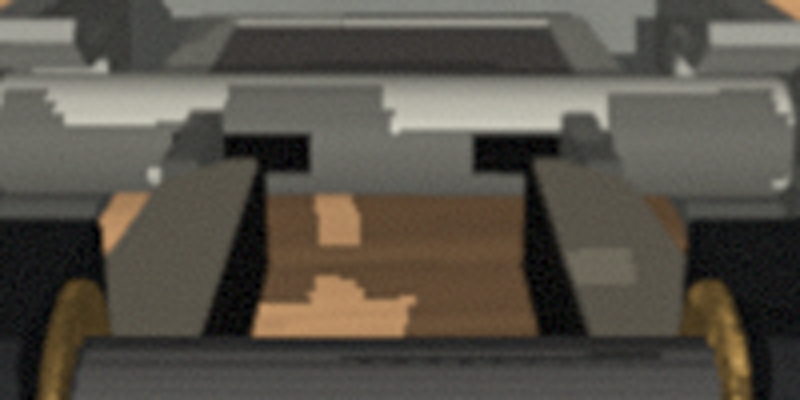

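```bash
python3 - <<'E'
from h import *
s=robot.read_state(); c=robot.read_camera('wrist')
s={k:np.array(v) for k,v in s.items()}
y=np.array([.044,.999,0])
o=np.array([.5631,-.1733,0])
for nm,P in [('tab L outer top',o+.035*y+[0,0,.163]),('tab L outer base',o+.035*y+[0,0,.136]),('tabR top',o-.035*y+[0,0,.163]),('barrel L',o+.07*y+[0,0,.125]),('barrel R',o-.07*y+[0,0,.125]),('tcp',s['tool_pos']),('tipL inner +x',s['tool_pos']+.0188*y+[.0075,0,0]),('tipL -x',s['tool_pos']+.0188*y-[.0075,0,0])]:
    p=proj(c,P,s)[0]; print(nm,p.round(1),'zoomed',((p-[220,190])*4).round())
R=cv2.Rodrigues(s['orientation'])[0];print(R.round(4))
E
```

```text
tab L outer top [260.4 242.3] zoomed [162. 209.]
tab L outer base [267.6 228. ] zoomed [190. 152.]
tabR top [375.9 242.5] zoomed [623. 210.]
barrel L [222.3 223. ] zoomed [  9. 132.]
barrel R [413.8 223.4] zoomed [775. 133.]
tcp [318.1 229.2] zoomed [393. 157.]
tipL inner +x [289.7 218.6] zoomed [279. 114.]
tipL -x [291.1 239.6] zoomed [284. 198.]
[[ 0.9991 -0.0415  0.0022]
 [-0.0415 -0.9991 -0.0014]
 [ 0.0023  0.0013 -1.    ]]
```

Request:
jog_arm(commands=[[[0, 0, 0], [0, 0, 0], -1], [[0, 0, 0], [0, 0, 0], -1], [[0, 0, 0], [0, 0, 0], -1], [[0, 0, 0], [0, 0, 0], -1], [[0, 0, 0], [0, 0, 0], -1], [[0, 0, 0], [0, 0, 0], -1], [[0, 0, -0.003], [0, 0, 0], -1], [[0, 0, -0.0055], [0, 0, 0], -1], [[0, 0, -0.0075], [0, 0, 0], -1]])

```text
t: 7.9
tool_pos: [0.5637, -0.1733, 0.1355]
orientation: [3.14, -0.065, 0.003]
force: [-0.7, 0.2, -0.1]
opening: 0.0933
```

Request:
jog_arm(commands=[[[0, 0, -0.002], [0, 0, 0], -1], [[0, 0, -0.005], [0, 0, 0], -1], [[0, 0, -0.005], [0, 0, 0], -1]])

```text
t: 8.28
tool_pos: [0.5635, -0.1733, 0.1323]
orientation: [3.14, -0.065, 0.003]
force: [-1.3, -1.0, -0.7]
opening: 0.0928
```

```bash
python3 - <<'E'
from h import *
s=robot.read_state(); w=robot.read_camera('wrist'); save('w6',w); print(s['t'],s['tool_pos'],s['orientation'],s['force'],s['opening'])
im=cv2.imread(f'pics/w6.png'); cv2.imwrite(f'pics/w6z.png',cv2.resize(im[190:290,200:440],None,fx=3.3,fy=3.3,interpolation=cv2.INTER_CUBIC))
E
```

```text
8.275 [ 0.56353603 -0.17326717  0.13229209] [ 3.13977961e+00 -6.51583008e-02  2.66319073e-03] [-1.33785404 -0.97943123 -0.6874088 ] 0.09279615585176648
```

View pics/w6z.png

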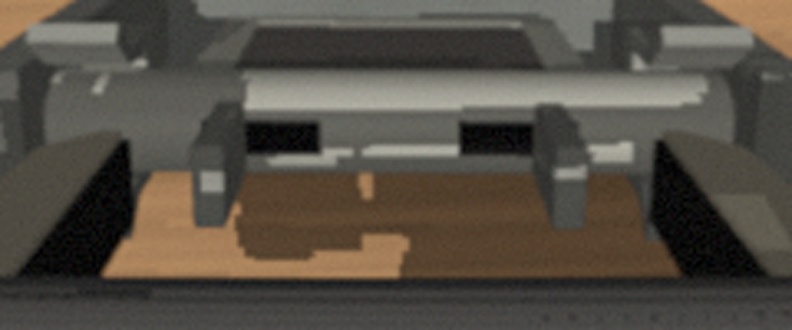

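Request:
jog_arm(commands=[[[0, 0, -0.01], [0, 0, 0], -1], [[0, 0, -0.018], [0, 0, 0], -1], [[0, 0, -0.024], [0, 0, 0], -1], [[0, 0, -0.028], [0, 0, 0], -1], [[0, 0, -0.028], [0, 0, 0], -1]])

```text
t: 8.95
tool_pos: [0.5635, -0.1732, 0.1154]
orientation: [3.14, -0.065, 0.002]
force: [-0.5, 1.2, 0.9]
opening: 0.0931
```

```bash
python3 - <<'E'
from h import *
s=robot.read_state(); w=robot.read_camera('wrist'); save('w7',w); print(s['t'],s['tool_pos'],s['orientation'],s['force'],s['opening'])
im=cv2.imread(f'pics/w7.png'); cv2.imwrite(f'pics/w7z.png',cv2.resize(im[190:290,200:440],None,fx=3.3,fy=3.3,interpolation=cv2.INTER_CUBIC))
E
```

```text
8.95 [ 0.56345325 -0.17321527  0.11535074] [ 3.13987661e+00 -6.50743805e-02  2.24085260e-03] [-0.48248955  1.18169732  0.90070397] 0.09308609825471449
```

View pics/w7z.png

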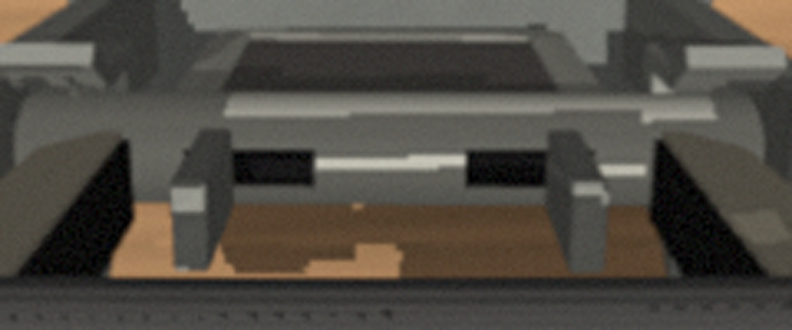

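Request:
jog_arm(commands=[[[0, 0, 0], [0, 0, 0], 1], [[0, 0, 0], [0, 0, 0], 1], [[0, 0, 0], [0, 0, 0], 1], [[0, 0, 0], [0, 0, 0], 1], [[0, 0, 0], [0, 0, 0], 1], [[0, 0, 0], [0, 0, 0], 1], [[0, 0, 0], [0, 0, 0], 1], [[0, 0, 0], [0, 0, 0], 1]], newtons=35)

```text
t: 10.0
tool_pos: [0.5638, -0.1734, 0.1159]
orientation: [3.14, -0.065, 0.004]
force: [-0.1, 0.1, 3.3]
opening: 0.0408
```

```bash
python3 - <<'E'
from h import *
s=robot.read_state(); w=robot.read_camera('wrist'); save('w8',w); print(s['t'],s['tool_pos'],s['orientation'],s['force'],s['opening'])
im=cv2.imread(f'pics/w8.png'); cv2.imwrite(f'pics/w8z.png',cv2.resize(im[190:290,200:440],None,fx=3.3,fy=3.3,interpolation=cv2.INTER_CUBIC))
E
```

```text
10.0 [ 0.5637727  -0.1733997   0.11593719] [ 3.13952113 -0.06520376  0.00352426] [-0.14917063  0.1208564   3.33918948] 0.04084621846263271
```

View pics/w8z.png

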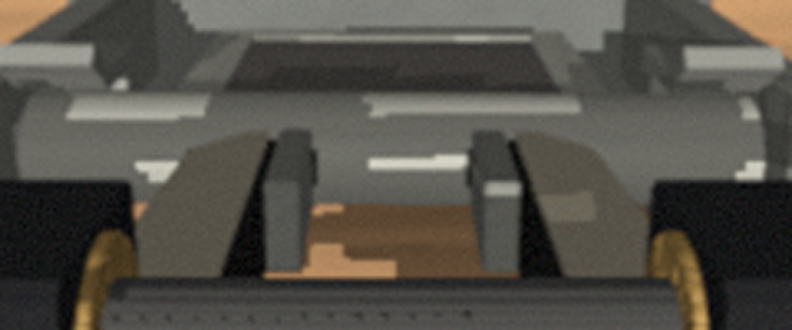

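Request:
jog_arm(commands=[[[0, 0, 0.003], [0, 0, 0], 1], [[0, 0, 0.01], [0, 0, 0], 1], [[0, 0, 0.02], [0, 0, 0], 1], [[0, 0, 0.03], [0, 0, 0], 1], [[0, 0, 0.03], [0, 0, 0], 1]])

```text
t: 10.68
tool_pos: [0.5643, -0.1736, 0.1349]
orientation: [3.139, -0.065, 0.006]
force: [0.2, 0.2, -2.7]
opening: 0.0405
```

```bash
python3 - <<'E'
from h import *
s=robot.read_state(); w=robot.read_camera('wrist'); save('w9',w); print(s['t'],s['tool_pos'],s['orientation'],s['force'],s['opening'])
E
```

```text
10.675 [ 0.56432521 -0.17364083  0.13488745] [ 3.13893702 -0.06513117  0.00567823] [ 0.15297613  0.20001268 -2.67274594] 0.040538158458789636
```

View pics/w9.png

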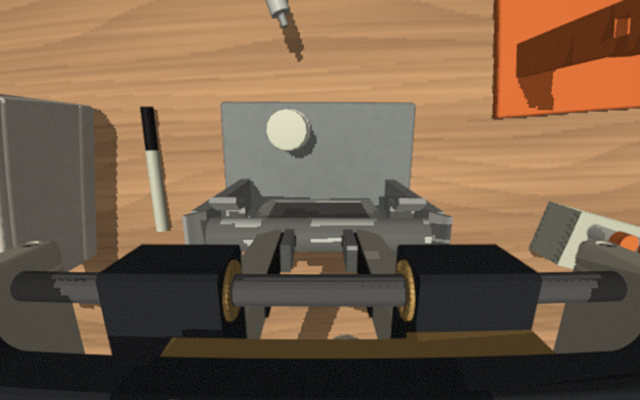

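Request:
jog_arm(commands=[[[0, 0, 0.05], [0, 0, 0], 1], [[0, 0, 0.11], [0, 0, 0], 1], [[0, 0, 0.18], [0, 0, 0], 1], [[0, 0, 0.25], [0, 0, 0], 1], [[0, 0, 0.26], [0, 0, 0], 1]])

```text
t: 11.35
tool_pos: [0.5657, -0.1742, 0.2942]
orientation: [3.137, -0.065, 0.014]
force: [0.8, -0.6, -3.0]
opening: 0.0408
```

```bash
python3 - <<'E'
from h import *
s=robot.read_state(); w=robot.read_camera('wrist'); save('w10',w); print(s['t'],s['tool_pos'],s['orientation'],s['force'],s['opening'])
E
```

```text
11.35 [ 0.5657048  -0.17416359  0.29420396] [ 3.13687014 -0.0650486   0.01438523] [ 0.75188641 -0.61509506 -3.03203398] 0.040810910079868236
```

View pics/w10.png

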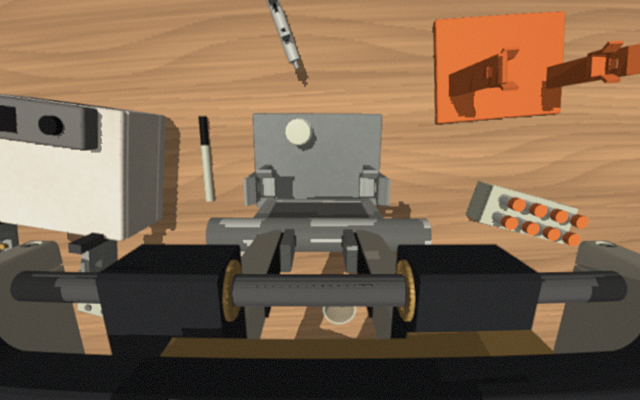

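```bash
python3 - <<'E'
from h import *
im=cv2.imread(f'pics/w10.png'); cv2.imwrite(f'pics/w10z.png',cv2.resize(im[200:270,195:445],None,fx=3.2,fy=3.2,interpolation=cv2.INTER_CUBIC))
E
```

```text
(no output)
```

View pics/w10z.png

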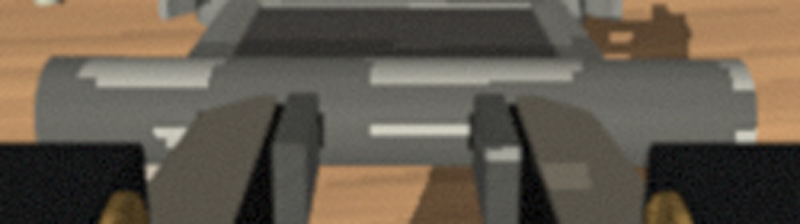

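```bash
cat > d.py <<'E'
from h import *
import sys
def delta(pos,psi):
    s=robot.read_state(); R=cv2.Rodrigues(np.array(s['orientation'],float))[0]
    Rd=cv2.Rodrigues(np.array([0,0,psi]))[0]@np.diag([1,-1,-1.])
    print('t',s['t'],'pos',s['tool_pos'].round(4),'F',s['force'].round(2),'tau',s['wrist_torque'].round(2),'op',s['opening'].round(4),'psi',round(np.arctan2(R[1,0],R[0,0]),4),'zax',R[:,2].round(4))
    print('shift',((np.array(pos)-s['tool_pos'])/.6).round(4),'turn',(cv2.Rodrigues(Rd@R.T)[0].ravel()/(2*np.pi)).round(5))
if __name__=='__main__': delta([float(x) for x in sys.argv[1:4]],float(sys.argv[4]))
E
python3 d.py .4867 .2038 .295 -.190
```

```text
Traceback (most recent call last):
  File "d.py", line 8, in <module>
    if __name__=='__main__': delta([float(x) for x in sys.argv[1:4]],float(sys.argv[4]))
                             ~~~~~^^^^^^^^^^^^^^^^^^^^^^^^^^^^^^^^^^^^^^^^^^^^^^^^^^^^^^
  File "d.py", line 6, in delta
    print('t',s['t'],'pos',s['tool_pos'].round(4),'F',s['force'].round(2),'tau',s['wrist_torque'].round(2),'op',s['opening'].round(4),'psi',round(np.arctan2(R[1,0],R[0,0]),4),'zax',R[:,2].round(4))
                                                                                                                ^^^^^^^^^^^^^^^^^^
AttributeError: 'float' object has no attribute 'round'
```

```bash
sed -i "s/s\['opening'\].round(4)/round(s['opening'],4)/" d.py
python3 d.py .4867 .2038 .295 -.190
```

```text
t 11.4 pos [ 0.565  -0.1739  0.2924] F [-0.31 -0.35 -3.17] tau [0.02 0.   0.03] op 0.0407 psi -0.0415 zax [ 0.0065 -0.0032 -1.    ]
shift [-0.1306  0.6296  0.0044] turn [ 0.00058  0.001   -0.02363]
```

Request:
jog_arm(commands=[[[-0.01, 0.05, 0.005], [0.0001, 0.0002, -0.002], 1], [[-0.03, 0.14, 0.005], [0.0002, 0.0003, -0.005], 1], [[-0.05, 0.24, 0.005], [0.0003, 0.0004, -0.009], 1], [[-0.07, 0.34, 0.005], [0.0004, 0.0006, -0.013], 1], [[-0.09, 0.44, 0.005], [0.0005, 0.0008, -0.016], 1], [[-0.11, 0.53, 0.005], [0.0006, 0.001, -0.02], 1], [[-0.125, 0.6, 0.005], [0.0006, 0.001, -0.0225], 1], [[-0.1306, 0.6296, 0.005], [0.0006, 0.001, -0.0236], 1], [[-0.1306, 0.6296, 0.005], [0.0006, 0.001, -0.0236], 1], [[-0.1306, 0.6296, 0.005], [0.0006, 0.001, -0.0236], 1]])

```text
t: 12.65
tool_pos: [0.4863, 0.2031, 0.2936]
orientation: [3.126, -0.298, -0.003]
force: [-0.2, -0.1, -3.6]
opening: 0.0405
```

```bash
python3 - <<'E'
from h import *
s=robot.read_state(); w=robot.read_camera('wrist'); save('w11',w)
np.save('s11.npy',s,allow_pickle=True); np.save('w11.npy',w,allow_pickle=True)
E
python3 d.py .4867 .2038 .22 -.190
```

```text
t 12.7 pos [0.4865 0.2029 0.2941] F [ 0.69  0.14 -3.95] tau [-0.04  0.03  0.03] op 0.0408 psi -0.1905 zax [-1.7e-03 -8.0e-04 -1.0e+00]
shift [ 0.0003  0.0015 -0.1235] turn [ 1.3e-04 -2.6e-04  9.0e-05]
```

View pics/w11.png

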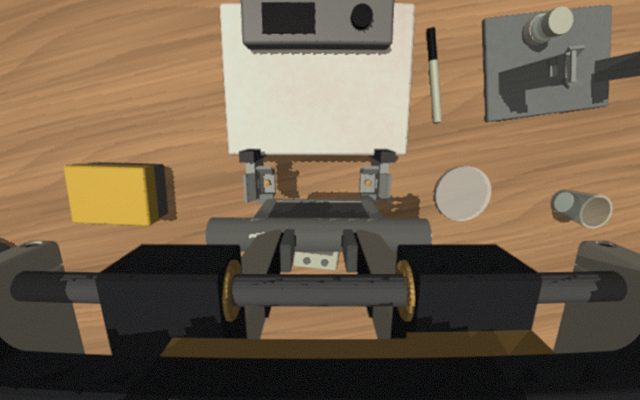

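```bash
python3 - <<'E'
from h import *
im=cv2.imread(f'pics/w11.png'); cv2.imwrite(f'pics/w11z.png',cv2.resize(im[140:215,220:420],None,fx=4,fy=4,interpolation=cv2.INTER_CUBIC))
E
```

```text
(no output)
```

View pics/w11z.png

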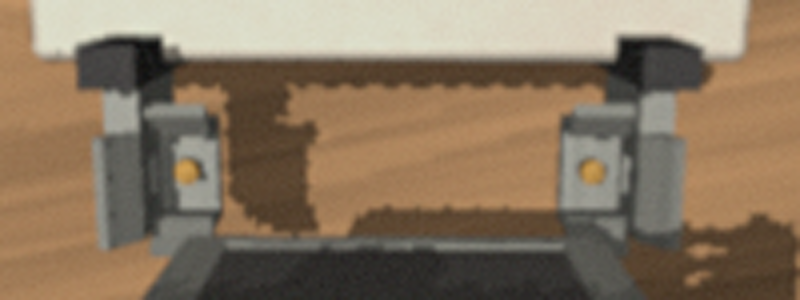

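```bash
python3 - <<'E'
from h import *
c=np.load('w11.npy',allow_pickle=True).item(); s=np.load('s11.npy',allow_pickle=True).item()
c2=np.load('w2.npy',allow_pickle=True).item(); s2=np.load('s2.npy',allow_pickle=True).item()
t=lambda u,v:((u+.5)/4-.5+220,(v+.5)/4-.5+140)
t2=lambda u,v:((u+.5)/4-.5+220,(v+.5)/4-.5+80)
for nm,ps,off,Dt in [('cheek',[(94,190),(684,190)],.030,.1661),('floor',[(218,172),(560,172)],-.011,.108),('plunger',[(187,172),(592,172)],-.005,.126)]:
  for h in [0,.004,.008]:
    Q=[atz(c,t(*p),.125+h+off,s) for p in ps]; d=Q[0]-Q[1]
    print(nm,h,np.linalg.norm(d).round(4),'want',round(Dt,4),np.mean(Q,0).round(4),'yaw',-np.arctan2(d[0],d[1]).round(4))
for a,b in [((187,172),(144,181)),((592,172),(582,184))]:
    print('plunger tri',tri([ray(c,t(*a),s),ray(c2,t2(*b),s2)]).round(4))
Q=[atz(c,t(*p),.118,s) for p in [(32,55),(747,58)]];d=Q[0]-Q[1];print('roof',np.linalg.norm(d),np.mean(Q,0),-np.arctan2(d[0],d[1]), 'hinge',np.mean(Q,0)-.034*np.array([np.cos(.19),-np.sin(.19),0]))
E
```

```text
cheek 0 0.1661 want 0.1661 [0.4883 0.2039 0.155 ] yaw -0.1902
cheek 0.004 0.1641 want 0.1661 [0.489  0.2037 0.159 ] yaw -0.1902
cheek 0.008 0.1621 want 0.1661 [0.4898 0.2036 0.163 ] yaw -0.1902
floor 0 0.1076 want 0.108 [0.486  0.2044 0.114 ] yaw -0.1902
floor 0.004 0.1064 want 0.108 [0.4867 0.2043 0.118 ] yaw -0.1902
floor 0.008 0.1053 want 0.108 [0.4874 0.2042 0.122 ] yaw -0.1902
plunger 0 0.1254 want 0.126 [0.487  0.2041 0.12  ] yaw -0.1902
plunger 0.004 0.1241 want 0.126 [0.4877 0.2039 0.124 ] yaw -0.1902
plunger 0.008 0.1227 want 0.126 [0.4885 0.2038 0.128 ] yaw -0.1902
plunger tri [0.4987 0.2659 0.1188]
plunger tri [0.4747 0.1422 0.1176]
roof 0.218257951683963 [0.52186162 0.19728011 0.118     ] -0.19416268605175938 hinge [0.48847348 0.20370131 0.118     ]
```

Request:
jog_arm(commands=[[[0.0005, 0.0018, -0.03], [0.0001, -0.0002, 0], 1], [[0.0005, 0.0018, -0.08], [0.0001, -0.0002, 0], 1], [[0.0005, 0.0018, -0.12], [0.0001, -0.0002, 0], 1], [[0.0005, 0.0018, -0.157], [0.0001, -0.0002, 0], 1], [[0.0005, 0.0018, -0.157], [0.0001, -0.0002, 0], 1], [[0.0005, 0.0018, -0.157], [0.0001, -0.0002, 0], 1]])

```text
t: 13.45
tool_pos: [0.4871, 0.2037, 0.2002]
orientation: [3.127, -0.3, -0.0]
force: [0.6, -0.2, -3.0]
opening: 0.0408
```

```bash
python3 - <<'E'
from h import *
s=robot.read_state(); w=robot.read_camera('wrist'); save('w12',w)
np.save('s12.npy',s,allow_pickle=True); np.save('w12.npy',w,allow_pickle=True)
E
python3 d.py .4868 .2040 .14 -.190
```

```text
t 13.5 pos [0.4874 0.2038 0.2008] F [ 0.19  0.26 -3.49] tau [0.1  0.01 0.02] op 0.0409 psi -0.191 zax [ 1.e-03  2.e-04 -1.e+00]
shift [-0.001   0.0003 -0.1013] turn [-3.0e-05  1.6e-04  1.6e-04]
```

View pics/w12.png

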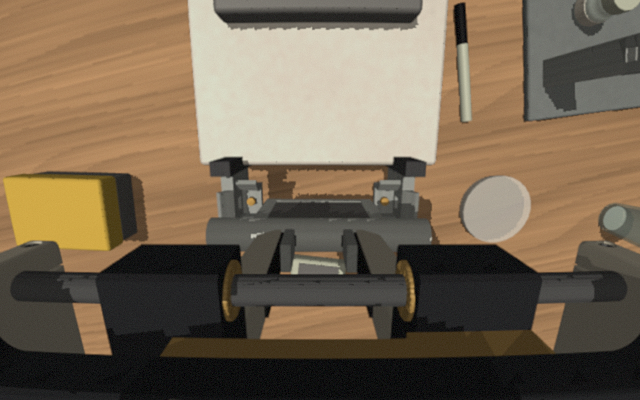

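Request:
jog_arm(commands=[[[-0.0005, 0.0003, -0.03], [0, 0.0001, 0.0001], 1], [[-0.001, 0.0003, -0.06], [0, 0.0001, 0.0001], 1], [[-0.001, 0.0003, -0.085], [0, 0.0001, 0.0001], 1], [[-0.001, 0.0003, -0.1], [0, 0.0001, 0.0001], 1], [[-0.001, 0.0003, -0.1], [0, 0.0001, 0.0001], 1]])

```text
t: 14.12
tool_pos: [0.4861, 0.2038, 0.1396]
orientation: [3.127, -0.298, -0.002]
force: [-1.2, 0.5, -3.2]
opening: 0.0407
```

```bash
python3 - <<'E'
from h import *
s=robot.read_state(); w=robot.read_camera('wrist'); save('w13',w)
np.save('s13.npy',s,allow_pickle=True); np.save('w13.npy',w,allow_pickle=True)
E
python3 d.py .4868 .2040 .125 -.190
```

```text
t 14.175 pos [0.4867 0.204  0.1405] F [-0.27  1.01 -2.05] tau [0.05 0.01 0.  ] op 0.0405 psi -0.1903 zax [-2.e-04  0.e+00 -1.e+00]
shift [ 0.0002  0.     -0.0259] turn [-1.e-05 -3.e-05  5.e-05]
```

View pics/w13.png

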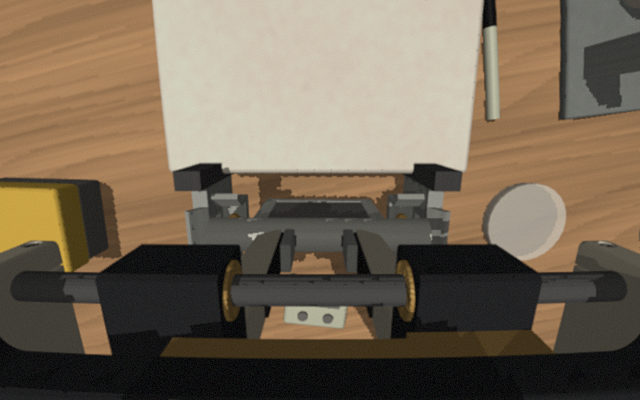

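Request:
jog_arm(commands=[[[0, 0, -0.01], [0, 0, 0], 1], [[0, 0, -0.018], [0, 0, 0], 1], [[0, 0, -0.024], [0, 0, 0], 1], [[0, 0, -0.024], [0, 0, 0], 1]])

```text
t: 14.68
tool_pos: [0.4864, 0.2039, 0.1257]
orientation: [3.127, -0.299, -0.001]
force: [0.9, -0.1, -3.0]
opening: 0.0405
```

```bash
python3 d.py .4868 .2040 .120 -.190
```

```text
t 14.675 pos [0.4864 0.2039 0.1257] F [ 0.92 -0.06 -2.96] tau [ 0.    0.03 -0.  ] op 0.0405 psi -0.1904 zax [-8.e-04 -1.e-04 -1.e+00]
shift [ 0.0006  0.0002 -0.0096] turn [ 2.0e-05 -1.2e-04  6.0e-05]
```

Request:
jog_arm(commands=[[[0.0005, 0, -0.003], [0, 0, 0], 1], [[0.0005, 0, -0.006], [0, 0, 0], 1], [[0.0005, 0, -0.006], [0, 0, 0], 1]])

```text
t: 15.05
tool_pos: [0.487, 0.204, 0.1227]
orientation: [3.127, -0.299, -0.0]
force: [-0.1, 0.5, 0.6]
opening: 0.0412
```

Request:
jog_arm(commands=[[[0.0003, 0, -0.0025], [0, 0, 0], 1], [[0.0003, 0, -0.0025], [0, 0, 0], 1]])

```text
t: 15.3
tool_pos: [0.4871, 0.204, 0.1215]
orientation: [3.127, -0.298, -0.0]
force: [-3.7, -0.6, 3.5]
opening: 0.0403
```

Request:
jog_arm(commands=[[[-0.0006, 0, -0.002], [0, 0, 0], 1], [[-0.0006, 0, -0.002], [0, 0, 0], 1]])

```text
t: 15.55
tool_pos: [0.487, 0.204, 0.1206]
orientation: [-3.127, 0.298, -0.001]
force: [-1.7, -0.5, 4.4]
opening: 0.0408
```

Request:
jog_arm(commands=[[[0, 0, -0.002], [0, 0, 0], 1], [[0, 0, -0.002], [0, 0, 0], 1]])

```text
t: 15.8
tool_pos: [0.4871, 0.204, 0.1194]
orientation: [-3.127, 0.298, -0.001]
force: [-2.3, -1.2, 5.3]
opening: 0.0405
```

Request:
jog_arm(commands=[[[-0.0004, 0, -0.002], [0, 0, 0], 1], [[-0.0004, 0, -0.002], [0, 0, 0], 1]])

```text
t: 16.05
tool_pos: [0.4871, 0.204, 0.1184]
orientation: [-3.127, 0.299, -0.002]
force: [-2.7, -1.5, 6.6]
opening: 0.0407
```

Request:
jog_arm(commands=[[[0, 0, -0.002], [0, 0, 0], 1], [[0, 0, -0.002], [0, 0, 0], 1]])

```text
t: 16.3
tool_pos: [0.4871, 0.204, 0.1175]
orientation: [-3.127, 0.299, -0.002]
force: [-3.6, -1.5, 7.0]
opening: 0.0405
```

Request:
jog_arm(commands=[[[-0.0004, 0, -0.0015], [0, 0, 0], 1], [[-0.0004, 0, -0.0015], [0, 0, 0], 1]])

```text
t: 16.55
tool_pos: [0.4871, 0.204, 0.1169]
orientation: [-3.127, 0.299, -0.003]
force: [-3.9, -2.2, 6.7]
opening: 0.041
```

Request:
jog_arm(commands=[[[0, 0, -0.0015], [0, 0, 0], 1], [[0, 0, -0.0015], [0, 0, 0], 1]])

```text
t: 16.8
tool_pos: [0.4872, 0.204, 0.1166]
orientation: [-3.127, 0.299, -0.003]
force: [-4.9, -1.6, 8.5]
opening: 0.0408
```

Request:
jog_arm(commands=[[[-0.0006, 0, -0.0015], [0, 0, 0], 1], [[-0.0006, 0, -0.0015], [0, 0, 0], 1]])

```text
t: 17.05
tool_pos: [0.4872, 0.204, 0.1166]
orientation: [-3.127, 0.299, -0.005]
force: [-4.0, -2.2, 9.6]
opening: 0.0409
```

Request:
jog_arm(commands=[[[-0.0006, 0, -0.0015], [0, 0, 0], 1], [[-0.0006, 0, -0.0015], [0, 0, 0], 1]])

```text
t: 17.3
tool_pos: [0.4872, 0.204, 0.1166]
orientation: [-3.127, 0.298, -0.006]
force: [-4.6, -2.1, 10.4]
opening: 0.0412
```

```bash
python3 - <<'E'
from h import *
s=robot.read_state(); w=robot.read_camera('wrist'); save('w14',w)
np.save('s14.npy',s,allow_pickle=True); np.save('w14.npy',w,allow_pickle=True)
im=cv2.imread('pics/w14.png'); cv2.imwrite('pics/w14z.png',cv2.resize(im[180:290,180:460],None,fx=2.85,fy=2.85,interpolation=cv2.INTER_CUBIC))
E
python3 d.py .4868 .2040 .115 -.190
```

```text
t 17.35 pos [0.4872 0.204  0.1166] F [-4.33 -2.42 10.24] tau [-0.48  0.93 -0.02] op 0.0408 psi -0.1903 zax [ 3.8e-03  4.0e-04 -1.0e+00]
shift [-0.0006 -0.     -0.0027] turn [-6.0e-05  6.1e-04  5.0e-05]
```

View pics/w14z.png

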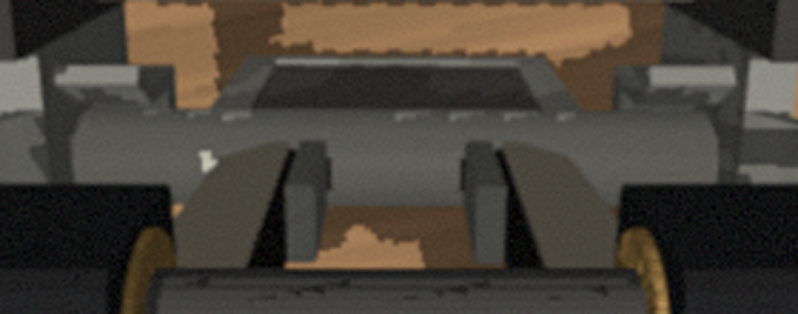

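Request:
jog_arm(commands=[[[-0.001, -0.0003, -0.0025], [0, 0.0006, 0], 1], [[-0.001, -0.0003, -0.0035], [0, 0.0006, 0], 1], [[-0.001, -0.0003, -0.0035], [0, 0.0006, 0], 1]])

```text
t: 17.73
tool_pos: [0.4874, 0.204, 0.1165]
orientation: [-3.126, 0.298, -0.003]
force: [-6.6, -3.1, 16.0]
opening: 0.0413
```

Request:
jog_arm(commands=[[[-0.001, -0.0003, -0.003], [0, 0.0003, 0], 1], [[-0.001, -0.0003, -0.003], [0, 0.0003, 0], 1]], newtons=18)

```text
t: 17.98
tool_pos: [0.4876, 0.204, 0.1164]
orientation: [-3.126, 0.298, -0.003]
force: [-3.9, -3.0, 13.2]
opening: 0.0412
```

Request:
jog_arm(commands=[[[-0.001, -0.0003, -0.003], [0, 0.0003, 0], 1], [[-0.001, -0.0003, -0.003], [0, 0.0003, 0], 1]], newtons=12)

```text
t: 18.23
tool_pos: [0.4883, 0.2039, 0.1161]
orientation: [-3.125, 0.299, -0.004]
force: [-2.4, -2.4, 11.2]
opening: 0.0422
```

Request:
jog_arm(commands=[[[-0.003, -0.0003, -0.003], [0, 0.0006, 0], 1], [[-0.003, -0.0003, -0.004], [0, 0.0006, 0], 1]], newtons=12)

```text
t: 18.48
tool_pos: [0.4884, 0.2039, 0.116]
orientation: [-3.125, 0.299, -0.005]
force: [-2.1, -2.6, 15.4]
opening: 0.0417
```

```bash
python3 - <<'E'
from h import *
s=robot.read_state(); w=robot.read_camera('wrist'); save('w15',w)
im=cv2.imread('pics/w15.png'); cv2.imwrite('pics/w15z.png',cv2.resize(im[180:290,180:460],None,fx=2.85,fy=2.85,interpolation=cv2.INTER_CUBIC))
E
python3 d.py .4868 .2040 .115 -.190
```

```text
t 18.525 pos [0.4884 0.2039 0.116 ] F [-2.01 -3.65 14.3 ] tau [-0.51  0.48 -0.11] op 0.0414 psi -0.1908 zax [ 0.0036  0.0024 -1.    ]
shift [-0.0027  0.0002 -0.0016] turn [-0.00038  0.00057  0.00013]
```

View pics/w15z.png

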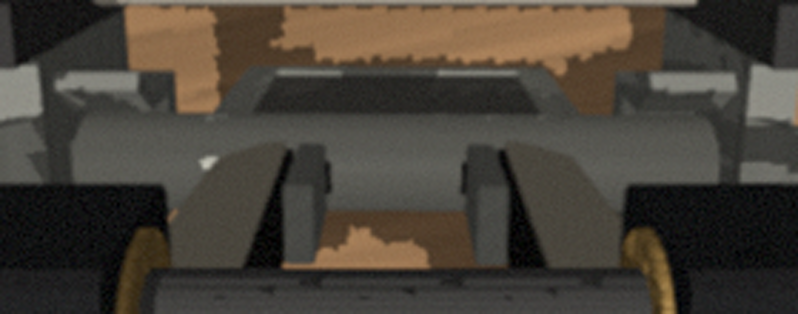

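Request:
jog_arm(commands=[[[-0.003, 0, -0.004], [0, 0.0006, 0], 1], [[-0.004, 0, -0.005], [0, 0.0006, 0], 1], [[-0.004, 0, -0.005], [0, 0.0006, 0], 1]], newtons=8)

```text
t: 18.9
tool_pos: [0.4883, 0.2039, 0.1151]
orientation: [-3.124, 0.299, -0.007]
force: [0.2, -2.4, 11.7]
opening: 0.0422
```

Request:
jog_arm(commands=[[[-0.003, 0, -0.004], [-0.0003, 0.0008, 0], 1], [[-0.004, 0, -0.006], [-0.0003, 0.0008, 0], 1], [[-0.004, 0, -0.007], [-0.0003, 0.0008, 0], 1]], newtons=8)

```text
t: 19.27
tool_pos: [0.4882, 0.2039, 0.113]
orientation: [-3.125, 0.3, -0.007]
force: [-0.4, -3.4, 12.4]
opening: 0.0419
```

Request:
jog_arm(commands=[[[-0.003, 0, -0.004], [-0.0003, 0.0008, 0], 1], [[-0.004, 0, -0.006], [-0.0003, 0.0008, 0], 1], [[-0.004, 0, -0.007], [-0.0003, 0.0008, 0], 1]], newtons=8)

```text
t: 19.65
tool_pos: [0.488, 0.2039, 0.1109]
orientation: [-3.127, 0.301, -0.007]
force: [-0.8, -4.2, 12.1]
opening: 0.0417
```

Request:
jog_arm(commands=[[[-0.003, 0, -0.004], [-0.0003, 0.0008, 0], 1], [[-0.004, 0, -0.006], [-0.0003, 0.0008, 0], 1]], newtons=8)

```text
t: 19.9
tool_pos: [0.4879, 0.2039, 0.1095]
orientation: [3.126, -0.301, 0.007]
force: [-0.3, -3.8, 12.9]
opening: 0.0422
```

```bash
python3 - <<'E'
from h import *
s=robot.read_state(); w=robot.read_camera('wrist'); save('w16',w)
im=cv2.imread('pics/w16.png'); cv2.imwrite('pics/w16z.png',cv2.resize(im[180:290,180:460],None,fx=2.85,fy=2.85,interpolation=cv2.INTER_CUBIC))
E
python3 d.py .4868 .2040 .115 -.190
```

```text
t 19.95 pos [0.4878 0.2039 0.1093] F [-0.41 -3.27 12.07] tau [-0.55 -0.03 -0.07] op 0.042 psi -0.1921 zax [ 0.0044 -0.0014 -1.    ]
shift [-0.0016  0.0002  0.0096] turn [0.00023 0.00071 0.00033]
```

View pics/w16z.png

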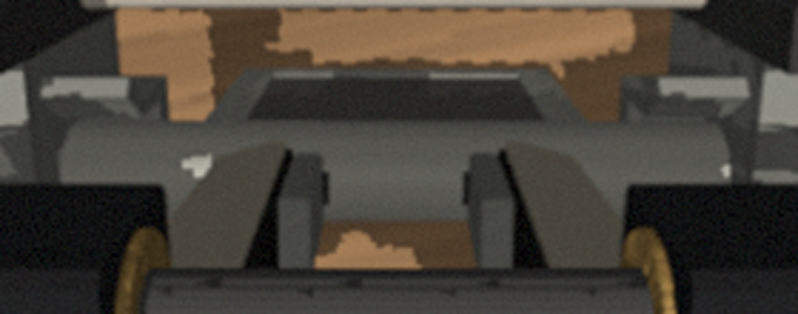

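Request:
jog_arm(commands=[[[-0.003, 0, -0.004], [0, 0.0006, 0], 1], [[-0.004, 0, -0.005], [0, 0.0006, 0], 1], [[-0.004, 0, -0.005], [0, 0.0006, 0], 1]], newtons=8)

```text
t: 20.32
tool_pos: [0.488, 0.2039, 0.1089]
orientation: [3.127, -0.302, 0.01]
force: [-0.9, -3.7, 14.5]
opening: 0.042
```

Request:
jog_arm(commands=[[[-0.003, 0, -0.004], [0, 0.0006, 0], 1], [[-0.004, 0, -0.005], [0, 0.0006, 0], 1]], newtons=8)

```text
t: 20.58
tool_pos: [0.4881, 0.2039, 0.1089]
orientation: [-3.127, 0.302, -0.013]
force: [-2.4, -4.6, 19.6]
opening: 0.0415
```

Request:
jog_arm(commands=[[[-0.003, 0, -0.0035], [0, 0.001, 0], -0.634], [[-0.003, 0, -0.0035], [0, 0.001, 0], -0.634], [[-0.003, 0, -0.0035], [0, 0.001, 0], -0.634], [[-0.003, 0, -0.0035], [0, 0.001, 0], -0.634], [[-0.003, 0, -0.0035], [0, 0.001, 0], -0.634]], newtons=8)

```text
t: 21.2
tool_pos: [0.4886, 0.2054, 0.109]
orientation: [-3.124, 0.302, -0.011]
force: [0.1, 4.0, 10.8]
opening: 0.0757
```

```bash
python3 - <<'E'
from h import *
s=robot.read_state(); w=robot.read_camera('wrist'); save('w17',w)
im=cv2.imread('pics/w17.png'); cv2.imwrite('pics/w17z.png',cv2.resize(im[180:290,180:460],None,fx=2.85,fy=2.85,interpolation=cv2.INTER_CUBIC))
E
python3 d.py .4868 .2040 .115 -.190
```

```text
t 21.25 pos [0.4886 0.2054 0.109 ] F [ 0.47  3.68 10.34] tau [ 0.47 -0.07  0.01] op 0.0755 psi -0.1924 zax [ 0.0071  0.0025 -1.    ]
shift [-0.003  -0.0024  0.01  ] turn [-0.00039  0.00114  0.00039]
```

View pics/w17z.png

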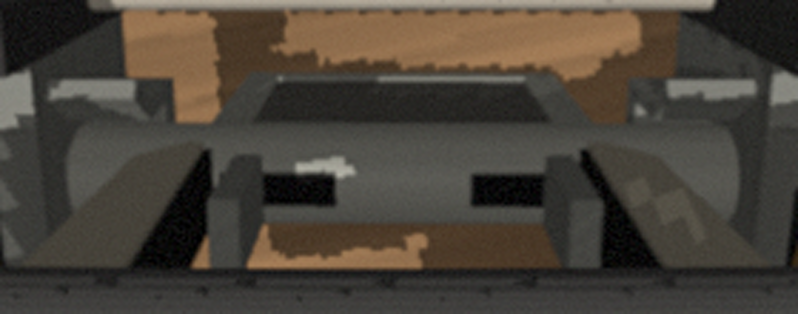

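Request:
jog_arm(commands=[[[-0.002, -0.001, 0.003], [0, 0.0005, 0], -0.634], [[-0.003, -0.0024, 0.008], [-0.0004, 0.0011, 0], -0.8], [[-0.003, -0.0024, 0.02], [-0.0004, 0.0011, 0], -0.8], [[-0.003, -0.0024, 0.04], [-0.0004, 0.0011, 0], -0.8], [[-0.003, -0.0024, 0.07], [-0.0004, 0.0011, 0], -0.8], [[-0.003, -0.0024, 0.11], [-0.0004, 0.0011, 0], -0.8], [[-0.003, -0.0024, 0.15], [-0.0004, 0.0011, 0], -0.8], [[-0.06, 0, 0.2], [0, 0.0011, 0], -0.8], [[-0.1, 0, 0.23], [0, 0.0011, 0], -0.8], [[-0.1, 0, 0.23], [0, 0.0011, 0], -0.8]])

```text
t: 22.5
tool_pos: [0.4292, 0.206, 0.2504]
orientation: [-3.122, 0.3, -0.008]
force: [0.2, 1.0, 0.2]
opening: 0.0839
```

```bash
python3 - <<'E'
from h import *
s=robot.read_state(); w=robot.read_camera('wrist'); save('w18',w)
np.save('s18.npy',s,allow_pickle=True); np.save('w18.npy',w,allow_pickle=True)
im=cv2.imread('pics/w18.png'); cv2.imwrite('pics/w18z.png',cv2.resize(im[80:220,200:440],None,fx=3.3,fy=3.3,interpolation=cv2.INTER_CUBIC))
c=robot.read_camera('scene'); save('scene18',c); im=cv2.imread('pics/scene18.png'); cv2.imwrite('pics/sc18z.png',cv2.resize(im[150:310,230:400],None,fx=3.7,fy=3.7,interpolation=cv2.INTER_CUBIC))
E
python3 d.py .4868 .2040 .115 -.190
```

```text
t 22.6 pos [0.4292 0.2055 0.2475] F [ 0.56 -0.37 -0.95] tau [ 0.04  0.02 -0.04] op 0.0839 psi -0.1923 zax [ 0.0018  0.0028 -1.    ]
shift [ 0.0961 -0.0024 -0.2209] turn [-0.00045  0.00028  0.00037]
```

View pics/w18z.png

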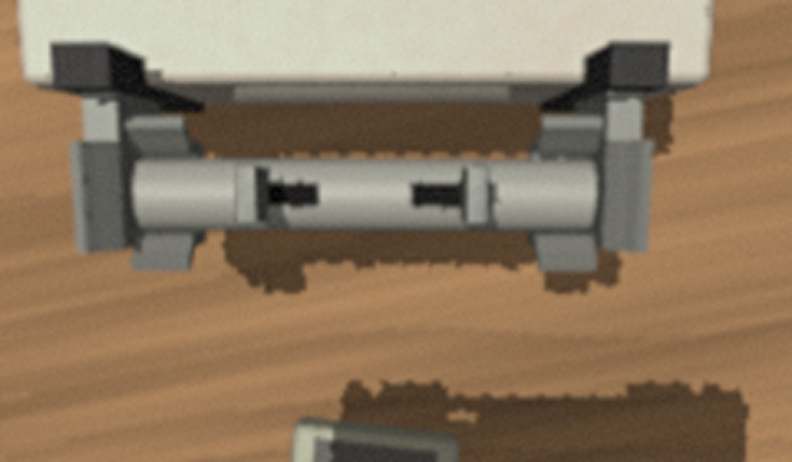

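View pics/sc18z.png

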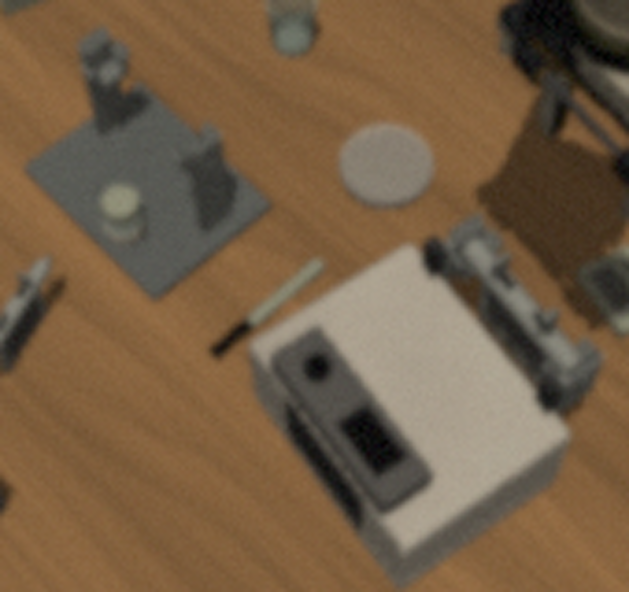

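```bash
python3 - <<'E'
from h import *
c=np.load('w18.npy',allow_pickle=True).item(); s=np.load('s18.npy',allow_pickle=True).item()
t=lambda u,v:((u+.5)/3.3-.5+200,(v+.5)/3.3-.5+80)
for nm,zs,ps in [('tabs',(.163,.165,.169),[(235,194),(490,194)]),('barrel',(.128,.132),[(131,194),(599,194)]),('cheek',(.155,.157),[(74,195),(653,195)])]:
  for z in zs:
    Q=[atz(c,t(*p),z,s) for p in ps]; d=Q[0]-Q[1]; print(nm,z,np.linalg.norm(d).round(4),np.mean(Q,0).round(4),-np.arctan2(d[0],d[1]).round(4))
E
```

```text
tabs 0.163 0.0709 [0.4875 0.2033 0.163 ] -0.1919
tabs 0.165 0.0704 [0.4876 0.2032 0.165 ] -0.1919
tabs 0.169 0.0694 [0.4877 0.2031 0.169 ] -0.1919
barrel 0.128 0.1465 [0.4868 0.204  0.128 ] -0.1919
barrel 0.132 0.1446 [0.4868 0.2038 0.132 ] -0.1919
cheek 0.155 0.166 [0.4873 0.2035 0.155 ] -0.1919
cheek 0.157 0.1649 [0.4873 0.2034 0.157 ] -0.1919
```

```bash
python3 - <<'E'
from h import *
print(robot.close_job())
E
```

```text
the job is handed in; nothing more can be done
None
```

The middle-sized door now hangs in the plate warmer's hinge and, as far as my checks show, both pins have sprung home. I handed the job in at about 22.6 s.

**Taking it off the stand:** My first pinch closed above the tabs, because the finger ends sit about 27 mm short of the reported tool point. I reopened, went lower, and pinched the tabs to their stops at about 41 mm. The door then lifted clear of the stand and I carried it to the warmer.

**Seating it:** I pressed it down slowly. The plungers touched with about 6 mm of travel left, and it then stopped hard on the saddle floors. The load on the warmer hinge peaked at about 23 N (limit 30 N). Just before letting go I eased the grip and slid the fingertips down onto the barrel. That way they held the door down while I opened the fingers and the pins came out.

**Last checks:**
- **Pins:** the tabs measure 70 to 71 mm apart, their rest spacing, so both pins are fully out. With the cheeks only 2 mm from the barrel ends, they can only be that far out if they are in the windows.
- **Door position:** it is centred and aligned with the warmer's hinge to within about 1 mm.
- **Robot:** the gripper is raised clear and reads about zero force.
- **Rest of the bench:** the marker, dish, jar and stand look unmoved in the close-up of the last scene picture. I did not compare the tip box, rack and orange stand with the first picture one by one.

The barrel length came out 3 to 4 % long in the camera measurements at both the stand and the warmer. I put this down to perspective on the rounded ends; the tab and cheek spacings agreed with the given sizes.

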